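# Pick the spacer block that fills the gap beside a transformer

## Task

In the middle one of the three tilted housings, fill the gap beside the transformer: of the three grey spacer blocks find the one that fits it snugly, by trying them if need be but without forcing, and leave that block fully home in the gap, standing on its end. The other two blocks must finish standing upright on the bench; leave the screwdriver, the bottle, and the bin alone.

Things in the scene. Friction and masses are not known exactly. Their poses are not given: they have to be found in the camera images.
- housing_a: open black plastic half shell, 108 x 130 mm, fixed in a cradle, tilted: its open side leans 30 deg from vertical towards its own +x (away from the robot at yaw 0). Holds a transformer (yellow winding), green circuit board uphill (-x). Origin on the bench straight below point slot_a; z up. One of housings a, b, c, drawn anew each run, is the middle one of the row (by y): work on it
- housing_b: as housing_a, but for the width of its slot. The two outer housings of the row wait their turn: leave their slots empty
- housing_c: as housing_a and housing_b, but for the width of its slot
- slot_a (a point): centre of the slot's floor, 24 mm above the housing's origin. The slot is the gap between transformer (-y) and a rib (+y); its axis rises along (0.5, 0, 0.866) in the housing's frame. 30 mm deep along the axis, 43.5 mm long across it; its width is along housing y, centred here. The top 5 mm flare out by 3.5 mm on all sides. Around it nothing rises over 35 mm above its floor along the axis
- slot_b (a point): as slot_a. Widths: the three housings' slots are 14, 20 and 26 mm wide, each 2 mm more than one of the blocks; which housing has which is not told: look, or try a block in it (rigid walls: a block too thick stops at the mouth, one too thin has 4 mm or more of play to each side)
- slot_c (a point): as slot_a and slot_b
- block_12: loose plain grey plastic spacer block, 12 mm thick (its y), 40 mm wide (its x), 80 mm tall (its z), about 54 g; stands upright on the bench. Origin: centre of its underside; z up along its height
- block_18: loose plain grey plastic spacer block, 18 mm thick (its y), 40 mm wide (its x), 80 mm tall (its z), about 81 g; stands upright on the bench. Origin: centre of its underside; z up along its height
- block_24: loose plain grey plastic spacer block, 24 mm thick (its y), 40 mm wide (its x), 80 mm tall (its z), about 108 g; stands upright on the bench. Origin: centre of its underside; z up along its height
- screwdriver: bystander: loose screwdriver lying on the bench, about 200 mm long
- bottle: bystander: loose white bottle, 44 mm diameter, 110 mm tall, standing; origin at its foot
- bin: bystander: loose blue bin of screws, 150 x 100 mm, 60 mm high; origin under its centre
Things that resemble listed ones, but are neither listed nor needed, are in the scene too. Leave any green look-alike of the block_18 alone. Leave any orange look-alike of the block_12 alone.

How it is judged (in metres and radians):
At the end, for the whole second after the job is handed in: The block 2 mm thinner than the middle housing's slot stands in it: foot within 7 mm of the slot floor's centre, leaning 20 to 40 degrees; the other two stand on the bench (within 8 degrees of upright, foot at most 8 mm up); all blocks at rest (((world y of housing_a between -0.12 and 0.16 m and distance between block_18 and slot_a below 0.007 m and angle between block_18's own z axis and vertical between 0.34 and 0.71 rad and linear speed of each of block_18, block_24, block_12 below 0.01 m/s and angle between each of block_24, block_12's own z axis and vertical below 0.15 rad and height (world z) of each of block_24, block_12 below 0.008 m) or (world y of housing_b between -0.12 and 0.16 m and distance between block_24 and slot_b below 0.007 m and angle between block_24's own z axis and vertical between 0.34 and 0.71 rad and linear speed of each of block_18, block_24, block_12 below 0.01 m/s and angle between each of block_18, block_12's own z axis and vertical below 0.15 rad and height (world z) of each of block_18, block_12 below 0.008 m) or (world y of housing_c between -0.12 and 0.16 m and distance between block_12 and slot_c below 0.007 m and angle between block_12's own z axis and vertical between 0.34 and 0.71 rad and linear speed of each of block_18, block_24, block_12 below 0.01 m/s and angle between each of block_18, block_24's own z axis and vertical below 0.15 rad and height (world z) of each of block_18, block_24 below 0.008 m))); the robot touches nothing.
It fails at once if a bystander is shifted by more than 25 mm (distance of any of screwdriver, bottle, bin from where it was at the start of the episode above 0.025 m).
It fails at once if a block is forced against a housing with more than 60 N (contact force between any of block_12, block_18, block_24 and housing_a above 60 N or contact force between any of block_12, block_18, block_24 and housing_b above 60 N or contact force between any of block_12, block_18, block_24 and housing_c above 60 N).
It also fails if it takes over 72 s, if anything falls off the work surface, if the arm or the gripper's body presses on something with over 40 N, if the wrist force passes 120 N, or if a joint passes its speed limit or range.

## Robot

A 6-joint arm with a two-finger parallel gripper is mounted at the origin on the work surface. World frame = base frame: x ahead of the robot, y to its left, z up, the work surface at z = 0. Lengths are in m, angles in degrees, forces in N, time in s.
With the tool pointing down it reaches from about 0.25 to 0.725 m from the base axis. Payload 9.7 kg.
Tool frame: the origin (TCP) lies midway between the tips of the shut fingers; the grasp point (between the pads) lies 19 mm behind it; z points along the fingers, y is the line along which they close (so a half turn about z gives the same grasp; the last joint's range is limited). The gripper opens to 85 mm and grips with 20 to 120 N. Pads are 22 mm wide; open, the fingers measure 114 mm over their backs; the gripper's body (76 mm by 85 mm) begins 54 mm behind the grasp point. The pads swing forward as they close: fully open they stand 13 mm farther back than shut.
Start: joints at [68.297, 4.979, 10.078, 95.1, 0, 90], TCP at [0.203, 0.511, 0.231] pointing down, gripper open.
Joint ranges: [-179.16, 179.16], [-48.56, 103.87], [-65.8, 70.77], [-126.05, 130.52], [-82.76, 87.17], [-180, 180]. Speed limits (degrees/s): [127.2, 127.2, 147.25, 180, 180, 180].

## Interface

Orientations are given as [roll, pitch, yaw] about the fixed x, y, z axes, in that order (R = Rz(yaw) Ry(pitch) Rx(roll)).
In Python, from workcell import bot gives the robot as it stands. The module is installed in compiled form; this text tells all that it offers.
- The arm moves only by the tool send_rows, never from a script. Its argument "moves" is one flat list of numbers, 7 for each row, row after row: the shift along the world's x, y, z normalised to -1 to 1, where 1 is 0.025 m, then the turn, a rotation vector about the world's x, y, z normalised to -1 to 1, where 1 is 0.15 rad, then the closure, from -1 (fully open) to 1 (shut), so that 0 is half open. A call has 1 to 8 rows; each row shifts and turns the commanded pose from where the row before left it; what a row does not reach is not made up. A row lasts 1/8 s, in which the tool goes at most 62.5 mm and 10.7 degrees, less where a joint would pass 70% of its speed; a pose out of reach is approached as far as the arm can. A call with a number of a shift or a turn outside -1 to 1 is refused whole. A call with a gripper value outside its range is refused whole. The fingers move at their own pace and stop on an object; "squeeze" is the grip in N (left out, the last holds). Time passes only in rows, so rows that do not move let the fingers close. It gives the time, the measured TCP pose, the force, the opening and the grip force at its end, in the units of the state.
- bot.get_obs(): the state, without advancing time (a new reading comes with each control period).
- bot.camera(name): name is "side" or "top"; returns a dict with "color" (420x560x3 uint8, red, green, blue), "camera_matrix" (3x3 intrinsics, pixels), "R" (3x3) and "t" (3): a world point X has camera coordinates R X + t. Camera axes: x right, y down, z forward; pixel columns grow to the right and rows downward; lengths in m; the calibration is good to about 2 mm. A picture is of the moment at which its call begins. There is no depth.
- bot.job_done(): hands the job in; it is judged then, once.
Trained networks look in the newest picture that a camera, given by its name, has taken for a name from the list of things; names that differ only in an ending like _2 or _b are one class to them, and where a whole thing is asked for, a point or a joint stands for the part that bears it (a point fixed in the world has none). Each returns a list of dicts, best first, with "p" (0 to 1); they miss things now and then, are a little off and sometimes report something else, mostly with a low value. They report only what shows in the picture. A call takes as long as a camera call. They do not tell look-alikes from the thing itself.
- bot.boxes_of(camera, query): "extent" ([left, top, right, bottom] in pixels, round what is visible of it).
- bot.trace(camera, query): "region" (420x560 bool, what is visible of it) and "extent" ([left, top, right, bottom] in pixels, round what is visible of it).
- bot.landmark_of(camera, query): "pixel" ([column, row] in pixels: a listed point, or the origin of a listed thing).
The state is a dict: "time": time; "q": joint angles; "qd": joint speeds; "joint_efforts": joint torques, N m; "ee_pos": TCP position; "tcp_rot": TCP orientation; "wrist_force": force on the tool from outside, world axes, zero at the start; "torque": the same for the moment, N m; "opening": finger opening in m; "grasp_force": force on a finger pad.
Only numpy, scipy, OpenCV 4.12 (cv2) and the standard library are available. Lean on these libraries where they do the work, as an engineer would, in place of code of your own. Each camera call takes 0.05 s, during which the arm holds its last target. There are 200 camera calls.

## Working session

There is one attempt and no reset: what is moved stays moved. The work goes in short steps, Python scripts to look and compute and a tool call to move; the robot and the scene stay as the last step left them, time stands still between calls to the robot, and variables do not carry over. Pictures are saved under pics/ and viewed, at most 10 in all, crops included, and the job is handed in when it is done.

Besides the shell and the picture viewer there is one more tool, called after "Emit:" by a JSON object that holds its "name" and its "arguments", one argument or row to a line. send_rows: Moves the arm, as the interface text tells. Its arguments: {"type":"object","properties":{"moves":{"type":"array"},"squeeze":{"type":"number"}},"required":["moves"]}

```bash
mkdir -p pics
cat > h.py <<'E'
import numpy as np, cv2
from workcell import bot
def ray(c,px):
    K,R,t=np.array(c["camera_matrix"]),np.array(c["R"]),np.array(c["t"])
    d=R.T@np.linalg.solve(K,[px[0],px[1],1.]); return -R.T@t,d
def atz(c,px,z):
    o,d=ray(c,px); return o+d*(z-o[2])/d[2]
def proj(c,X):
    p=np.array(c["camera_matrix"])@(np.array(c["R"])@np.array(X)+np.array(c["t"])); return p[:2]/p[2]
def tri(c1,p1,c2,p2):
    o1,d1=ray(c1,p1);o2,d2=ray(c2,p2)
    s=np.linalg.lstsq(np.c_[d1,-d2],o2-o1,rcond=None)[0]
    a,b=o1+s[0]*d1,o2+s[1]*d2; return (a+b)/2,np.linalg.norm(a-b)
E
python3 - <<'E'
from h import *
np.set_printoptions(precision=3,suppress=True)
for n in("top","side"):
    c=bot.camera(n); cv2.imwrite(f"pics/{n}0.png",c["color"][:,:,::-1]); o=-np.array(c["R"]).T@np.array(c["t"]);print(n,o,np.array(c["R"])[2])
    for q in("slot_a","housing_a","block_12","block_18","block_24","bottle","bin","screwdriver"):
        for r in bot.landmark_of(n,q)[:6]:
            if r["p"]>.2: print(n,q,round(r["p"],2),np.round(r["pixel"]),atz(c,r["pixel"],0.024 if q=="slot_a" else 0)[:2])
print(bot.get_obs())
E
```

```text
top [0.456 0.005 1.056] [ 0.077  0.015 -0.997]
top slot_a 0.91 [391. 176.] [ 0.604 -0.248]
top slot_a 0.68 [174. 175.] [0.616 0.274]
top slot_a 0.67 [271. 174.] [0.614 0.039]
top housing_a 0.83 [177. 179.] [0.61  0.273]
top housing_a 0.59 [269. 175.] [0.615 0.046]
top housing_a 0.58 [386. 175.] [ 0.611 -0.244]
top block_12 0.89 [402. 277.] [ 0.361 -0.272]
top block_12 0.86 [386. 240.] [ 0.451 -0.238]
top block_12 0.72 [364. 257.] [ 0.411 -0.182]
top block_12 0.59 [299. 231.] [ 0.475 -0.026]
top block_12 0.47 [222. 283.] [0.353 0.161]
top block_12 0.44 [211. 246.] [0.444 0.189]
top block_18 0.89 [402. 277.] [ 0.361 -0.272]
top block_18 0.86 [386. 240.] [ 0.451 -0.238]
top block_18 0.72 [364. 257.] [ 0.411 -0.182]
top block_18 0.59 [299. 231.] [ 0.475 -0.026]
top block_18 0.47 [222. 283.] [0.353 0.161]
top block_18 0.44 [211. 246.] [0.444 0.189]
top block_24 0.89 [402. 277.] [ 0.361 -0.272]
top block_24 0.86 [386. 240.] [ 0.451 -0.238]
top block_24 0.72 [364. 257.] [ 0.411 -0.182]
top block_24 0.59 [299. 231.] [ 0.475 -0.026]
top block_24 0.47 [222. 283.] [0.353 0.161]
top block_24 0.4
[... 1280 characters left out ...]
222. 205.] [0.425 0.169]
side block_24 0.75 [237. 323.] [ 0.366 -0.282]
side block_24 0.74 [276. 302.] [ 0.46 -0.25]
side bottle 0.82 [317. 353.] [ 0.495 -0.398]
side bin 0.78 [212. 172.] [0.434 0.388]
side screwdriver 0.66 [342. 223.] [ 0.726 -0.021]
{'time': 0.9, 'q': array([68.295,  4.978, 10.079, 95.101, -0.001, 90.   ]), 'qd': array([-0.012, -0.093, -0.015,  0.012,  0.024, -0.056]), 'joint_efforts': array([  0.002, -52.009,  46.486,   0.001,   0.   ,  -0.   ]), 'ee_pos': array([0.203, 0.511, 0.231]), 'tcp_rot': array([179.999,   0.001, 158.295]), 'wrist_force': array([ 0.166,  0.153, -0.03 ]), 'torque': array([ 0.075, -0.058, -0.011]), 'grasp_force': 0.0, 'opening': 0.08541895507595229}
```

Run:
```python
import cv2
t=cv2.imread("pics/top0.png")[110:310,90:490]; cv2.imwrite("pics/t1.png",cv2.resize(t,None,fx=2,fy=2,interpolation=cv2.INTER_CUBIC))
s=cv2.imread("pics/side0.png")[110:385,150:410]; cv2.imwrite("pics/s1.png",cv2.resize(s,(567,600),interpolation=cv2.INTER_CUBIC))
```

```text
(no output)
```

View pics/t1.png

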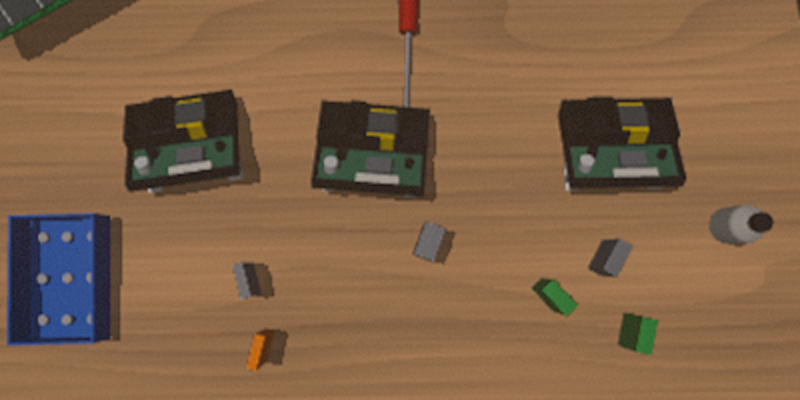

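View pics/s1.png

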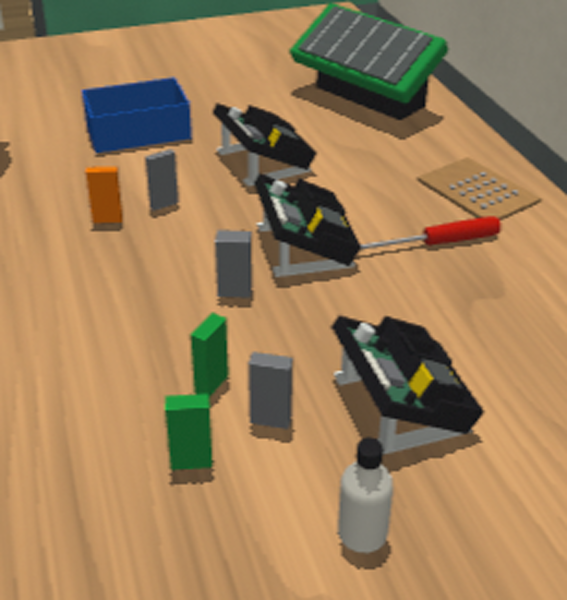

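Run:
```python
from h import *
from scipy.optimize import minimize
np.set_printoptions(precision=4,suppress=True)
C={n:bot.camera(n) for n in("top","side")}
# composite of housings
def crop(n,cx,cy,w=33):
    im=C[n]["color"][:,:,::-1][cy-w:cy+w,cx-w:cx+w]
    im=(255*(im/255.)**0.5).astype(np.uint8); return cv2.resize(im,(266,266),interpolation=cv2.INTER_CUBIC)
row=lambda n,L:np.hstack([crop(n,*p) for p in L])
cv2.imwrite("pics/comp.png",np.vstack([row("top",[(182,178),(275,183),(401,180)]),row("side",[(272,172),(292,212),(338,287)])]))
T={n:bot.trace(n,"block_12") for n in C}
def mask(n,X):
    q=np.array([proj(C[n],x) for x in X]); S=8
    m=np.zeros((420*2,560*2),np.uint8)
    h=cv2.convexHull(np.round((q+.5)*2*16).astype(np.int32)); cv2.fillConvexPoly(m,h,1,cv2.LINE_8,4)
    return cv2.resize(m.astype(np.float32),(560,420),interpolation=cv2.INTER_AREA)
def box(x,y,yaw,t):
    c,s=np.cos(yaw),np.sin(yaw)
    return [(x+c*a-s*b,y+s*a+c*b,z) for a in(-.02,.02) for b in(-t/2,t/2) for z in(0,.08)]
for g in[(.435,.175),(.475,-.03),(.455,-.243)]:
    M={}
    for n in C:
        p=proj(C[n],(*g,.04)); 
        b=min(T[n],key=lambda r:np.hypot(*(np.array(np.nonzero(r["region"])).mean(1)[::-1]-p))); M[n]=b["region"].astype(float)
        print(n,b["p"],b["extent"],p)
    def f(v,t):
        e=0
        for n in C: e+=abs(mask(n,box(*v[:2],v[2],t))-M[n]).sum()
        return e
    for t in(.012,.018,.024):
        best=min((minimize(f,[*g,y0],args=(t,),method="Nelder-Mead",options=dict(initial_simplex=[[*g,y0],[g[0]+.015,g[1],y0],[g[0],g[1]+.015,y0],[g[0],g[1],y0+.3]],maxiter=80)) for y0 in np.radians([0,45,90,135])),key=lambda r:r.fun)
        print(t,round(best.fun,1),best.x[:2],np.degrees(best.x[2]))
```

```text
top 0.61 [204.4, 240.2, 221.8, 260.9] [213.8672 249.4854]
side 0.91 [214.9, 176.4, 233.4, 205.3] [223.9169 192.2649]
0.012 65.0 [0.434  0.1771] 196.71297408980973
0.018 125.2 [0.4337 0.1773] -7.976461231039296
0.024 182.0 [0.4338 0.1772] -8.682017826144342
top 0.74 [294.3, 223.3, 310.0, 241.4] [300.951 231.047]
side 0.92 [246.1, 214.4, 263.9, 247.9] [255.5176 229.1997]
0.012 138.8 [ 0.4746 -0.0355] -9.394213736916415
0.018 75.2 [ 0.4745 -0.0355] -19.47501044504695
0.024 47.2 [ 0.4746 -0.0347] 160.54039515724287
top 0.78 [383.0, 230.9, 403.9, 247.7] [392.3784 238.1949]
side 0.78 [264.8, 268.7, 285.3, 306.1] [272.8837 287.2188]
0.012 82.2 [ 0.4544 -0.2469] -28.78571886004202
0.018 87.0 [ 0.4541 -0.2464] 151.6654823039827
0.024 161.2 [ 0.4542 -0.2459] -17.445601291266865
```

View pics/comp.png

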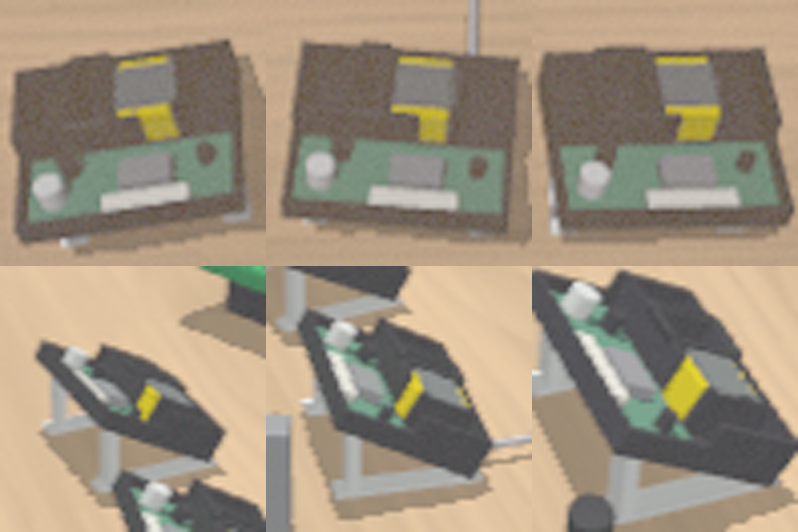

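Run:
```python
from h import *
out=[]
A={n:np.mean([bot.camera(n)["color"].astype(float) for _ in range(8)],0) for n in("top","side")}
C={n:bot.camera(n) for n in A}
print(bot.get_obs()["time"])
np.savez("avg.npz",**A)
rows=[]
for n in("top","side"):
    L=[]
    for (x,y,yaw) in[(.615,.273,9),(.615,.045,-4.5),(.607,-.243,-2)]:
        yw=np.radians(yaw); S=np.array([x,y,.024])
        ux=np.array([np.cos(yw)*.866,np.sin(yw)*.866,-.5]); uy=np.array([-np.sin(yw),np.cos(yw),0]); ax=np.cross(ux,uy)
        P=lambda a,b:proj(C[n],S+ax*.030+ux*a+uy*b)
        # image: up=+x, left=+y ; 266px = 76mm ->3.5px/mm
        src=np.float32([P(.038,.038),P(.038,-.038),P(-.038,-.038),P(-.038,.038)])
        H=cv2.getPerspectiveTransform(src,np.float32([[0,0],[266,0],[266,266],[0,266]]))
        im=cv2.warpPerspective(A[n],H,(266,266),flags=cv2.INTER_CUBIC)
        im=np.clip((im-15)*255/80,0,255)[:,:,::-1].astype(np.uint8)
        cv2.line(im,(133,0),(133,8),(0,0,255),1);cv2.line(im,(0,133),(8,133),(0,0,255),1)
        L.append(im)
    rows.append(np.hstack(L))
cv2.imwrite("pics/rect.png",np.vstack(rows))
```

```text
2.0
```

View pics/rect.png

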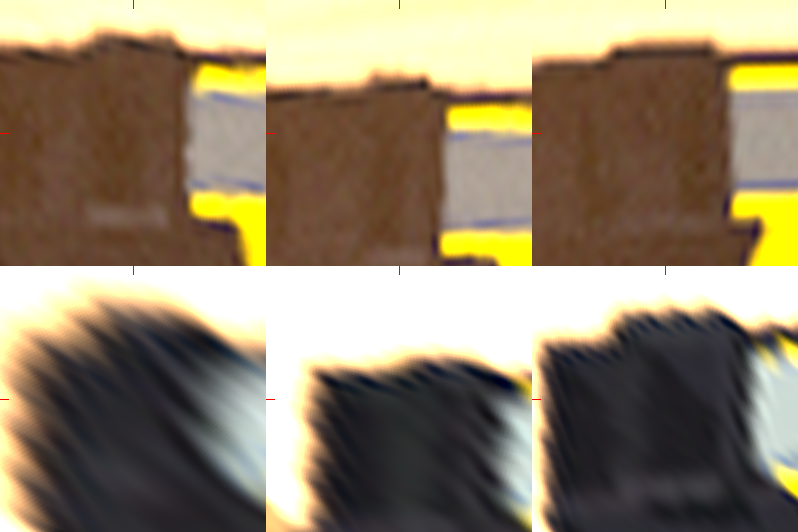

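Run:
```python
from h import *
A=np.load("avg.npz")["top"].mean(2); c=bot.camera("top")
Z=[]
for (x,y,yaw,w) in[(.615,.273,9,20),(.606,.045,-4.5,14),(.607,-.243,-2,26)]:
    yw=np.radians(yaw); S=np.array([x,y,.024])
    ux=np.array([np.cos(yw)*.866,np.sin(yw)*.866,-.5]); uy=np.array([-np.sin(yw),np.cos(yw),0]); ax=np.cross(ux,uy)
    a=np.arange(36,-46,-2)/1000.; 
    b=np.linspace(-.4,.4,9)*w/1000
    b2=np.array([.5*w+10,.5*w+13,.5*w+16])/1000.
    f=lambda bs:np.array([[cv2.remap(A.astype(np.float32),*[np.float32([[v]]) for v in proj(c,S+ax*.03+ux*i+uy*j)],cv2.INTER_LINEAR)[0,0] for j in bs] for i in a]).mean(1)
    Z+= [f(b),f(b2)]
for i,r in zip(a,np.array(Z).T): print(int(round(i*1000)),np.round(r,1))
# housing direction from outline edges: yaw of mid (px in full image)
for p,q,z in[((90+322/2,110+101/2),(90+430/2,110+109/2),.05),((90+314/2,110+187/2),(90+425/2,110+196/2),.09)]:
    d=atz(c,p,z)-atz(c,q,z); print("yaw",np.degrees(np.arctan2(-d[0],d[1])),np.linalg.norm(d),atz(c,p,z),atz(c,q,z))
```

```text
36 [122.  119.3 119.1 121.3 115.6 114.3]
34 [122.1 119.  116.8 118.6 119.3 117. ]
32 [113.5 119.  113.2 118.4 118.8 119.7]
30 [ 94.7 114.9  95.7 117.8 113.6 119.3]
28 [ 64.9 104.3  71.7 106.9  92.  118.1]
26 [ 43.4  82.7  42.3  84.4  67.7 115.3]
24 [ 38.2  56.8  38.6  54.4  41.5 101.7]
22 [38.8 37.8 39.5 42.7 37.6 78.4]
20 [38.7 36.6 39.  37.7 38.7 46.4]
18 [38.2 37.4 38.7 38.6 38.1 40.2]
16 [38.2 38.1 38.6 39.2 37.6 37.4]
14 [38.3 38.4 38.9 39.4 37.1 37.7]
12 [37.8 38.4 38.7 39.3 36.9 38. ]
10 [37.4 38.3 38.4 39.1 36.7 38.1]
8 [37.3 38.4 38.9 38.9 36.8 37.4]
6 [37.2 38.7 38.7 38.9 36.9 37.6]
4 [37.4 38.5 37.9 39.3 36.9 37.8]
2 [36.8 38.1 37.8 40.1 36.6 37.3]
0 [36.4 38.3 38.  39.8 36.8 37.6]
-2 [36.7 38.8 38.3 40.2 37.  38. ]
-4 [37.  39.2 38.5 40.7 37.2 38. ]
-6 [37.1 39.3 38.9 41.1 37.7 38.4]
-8 [37.1 40.1 38.9 41.3 37.9 38.6]
-10 [37.5 40.3 39.  41.3 37.7 37.7]
-12 [37.7 39.7 38.9 40.6 38.1 38.2]
-14 [37.5 39.5 38.6 40.1 38.2 38.8]
-16 [37.3 39.9 38.5 40.  38.  38.7]
-18 [37.5 40.1 38.6 41.4 37.6 38.7]
-20 [39.5 40.2 39.1 41.1 37.8 38.8]
-22 [43.4 40.1 42.9 40.2 38.5 38.8]
-24 [44.8 39.4 44.9 39.9 40.4 38.9]
-26 [42.6 38.8 44.1 39.3 40.7 39.2]
-28 [38.3 37.9 39.7 38.8 39.5 39.5]
-30 [36.7 37.5 37.6 38.7 36.9 38.3]
-32 [37.1 38.2 37.5 38.5 36.6 37.5]
-34 [37.9 38.5 38.2 38.3 37.2 37.8]
-36 [37.4 38.4 38.2 38.9 36.4 37.4]
-38 [37.3 38.2 37.7 38.3 36.4 37.2]
-40 [37.1 37.7 37.4 38.4 36.5 37. ]
-42 [36.8 37.  40.9 40.4 36.2 37.5]
-44 [39.9 43.9 48.5 43.7 39.5 38.3]
yaw -5.328780037821952 0.1275268940416 [0.64268087 0.08480453 0.05      ] [ 0.63083736 -0.04217122  0.05      ]
yaw -5.599122726874026 0.12496879189041507 [0.53773233 0.09165213 0.09      ] [ 0.52553942 -0.03272042  0.09      ]
```

Emit:
{"name": "send_rows", "arguments": {
  "moves": [0.6,-1,0,0,0,0.5,0,0.6,-1,0,0,0,0.5,0]
}}

```text
time: 2.3
ee_pos: [0.2335, 0.4605, 0.2311]
tcp_rot: [-180.0, -0.0, 167.1]
wrist_force: [0.6, -0.2, -0.8]
opening: 0.0515
grasp_force: 0.0
```

```bash
python3 -c "
from h import *
print(bot.get_obs())"
```

```text
{'time': 2.3, 'q': array([ 6.31099215e+01,  3.59419273e-01,  5.26253653e+00,  9.49193153e+01,
       -3.56526181e-03,  7.60322657e+01]), 'qd': array([-2.16453312e+01, -1.80570957e+01, -1.81794969e+01, -4.25121538e-01,
       -4.04643401e-02, -5.54065356e+01]), 'joint_efforts': array([  4.00719702, -44.08162951,  47.86973119,   0.06994241,
         0.05784016,   1.64936621]), 'ee_pos': array([0.23354167, 0.46049419, 0.23110207]), 'tcp_rot': array([-1.79983420e+02, -4.49962729e-04,  1.67077656e+02]), 'wrist_force': array([ 0.6056706 , -0.24221884, -0.82187843]), 'torque': array([-0.03561719,  0.03586266, -0.03278397]), 'grasp_force': 0.0, 'opening': 0.05153850132012031}
```

Emit:
{"name": "send_rows", "arguments": {
  "moves": [0.686,-0.942,0,0,0,0.8625,0.1,0.686,-0.942,0,0,0,0.8625,0.1,0.686,-0.942,0,0,0,0.8625,0.1,0.686,-0.942,0,0,0,0.8625,0.1,0.686,-0.942,0,0.25,-0.835,0,0.1,0.686,-0.942,0,0.25,-0.835,0,0.1,0.686,-0.942,0,0,0,0,0.1,0.686,-0.942,0,0,0,0,0.1]
}}

```text
time: 3.3
ee_pos: [0.3706, 0.2718, 0.2317]
tcp_rot: [179.9, 15.1, -163.4]
wrist_force: [0.5, 0.2, 0.1]
opening: 0.0387
grasp_force: 0.0
```

Emit:
{"name": "send_rows", "arguments": {
  "moves": [0.686,-0.942,-0.5,0,0,0,0.1,0.686,-0.942,-0.8,0,0,0,0.1,0.686,-0.942,-1,0,0,0,0.1,0.686,-0.942,-1,0,0,0,0.1,0,0,0,0,0,0,0.1,0,0,0,0,0,0,0.1]
}}

```text
time: 4.05
ee_pos: [0.4393, 0.1786, 0.1495]
tcp_rot: [180.0, 15.0, -163.5]
wrist_force: [-0.1, -0.1, 0.2]
opening: 0.0385
grasp_force: 0.0
```

Run:
```python
from h import *
o=bot.get_obs();print(o["time"],o["q"],o["ee_pos"],o["tcp_rot"],o["opening"])
L=[]
for n in("top","side"):
    c=bot.camera(n); p=proj(c,(.434,.177,.06)).astype(int); L.append(cv2.resize(c["color"][p[1]-50:p[1]+50,p[0]-50:p[0]+50,::-1],(400,400),interpolation=cv2.INTER_CUBIC))
cv2.imwrite("pics/g1.png",np.hstack(L))
```

```text
4.05 [ 23.12700428 -21.84907083 -24.25855582  72.658364    -1.66323418
   6.39393595] [0.43925082 0.17860615 0.1494931 ] [ 179.95103528   15.02232406 -163.4913699 ] 0.0384602614734359
```

View pics/g1.png

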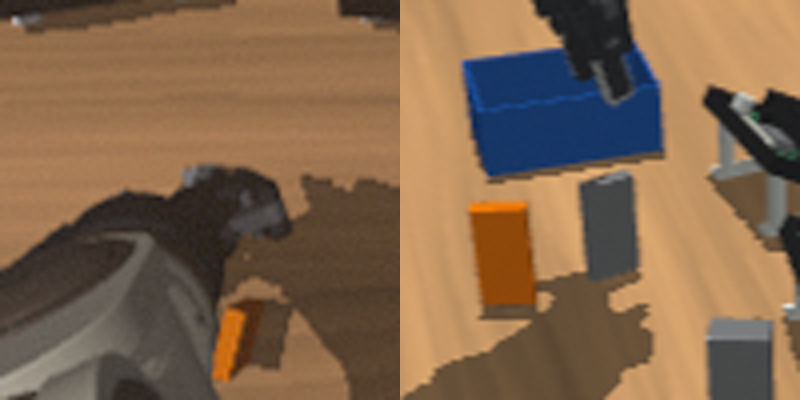

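Emit:
{"name": "send_rows", "arguments": {
  "moves": [0,0,-1,0,0,0,0.1,0,0,-1,0,0,0,0.1,0,0,-0.8,0,0,0,0.1,0,0,-0.8,0,0,0,0.1,0,0,-0.72,0,0,0,0.1,0,0,0,0,0,0,0.1]
}}

```text
time: 4.9
ee_pos: [0.4385, 0.1788, 0.0403]
tcp_rot: [180.0, 14.9, -163.4]
wrist_force: [0.2, 0.7, -0.5]
opening: 0.0387
grasp_force: 0.0
```

Emit:
{"name": "send_rows", "arguments": {
  "moves": [0,0,0,0,0,0,1,0,0,0,0,0,0,1,0,0,0,0,0,0,1,0,0,0,0,0,0,1],
  "squeeze": 40
}}

```text
time: 5.4
ee_pos: [0.4399, 0.1789, 0.0422]
tcp_rot: [179.9, 15.1, -163.5]
wrist_force: [-1.8, 1.0, 6.6]
opening: 0.0113
grasp_force: 39.8
```

Emit:
{"name": "send_rows", "arguments": {
  "moves": [0,0,0.8,0,0,0,1,0,0,1,0,0,0,1,0,0,1,0,0,0,1,0,0,1,0,0,0,1,0,0,1,0,0,0,1,0.879,-0.549,0,0,0,-0.85,1,0.879,-0.549,0,0,0,-0.85,1,0.879,-0.549,0,0,0,-0.85,1]
}}

```text
time: 6.4
ee_pos: [0.5058, 0.1368, 0.1611]
tcp_rot: [180.0, 15.0, 174.4]
wrist_force: [-0.9, -0.4, -0.0]
opening: 0.0116
grasp_force: 39.0
```

Emit:
{"name": "send_rows", "arguments": {
  "moves": [0.879,-0.549,0,0.0822,0.869,0,1,0.879,-0.549,0,0.0822,0.869,0,1,0.879,-0.549,0,0.0822,0.869,0,1,0.879,-0.549,0,0.0822,0.869,0,1,0.879,-0.549,0,0,0,0,1,0.879,-0.549,0,0,0,0,1,0.879,-0.549,0,0,0,0,1,0,0,0,0,0,0,1]
}}

```text
time: 7.4
ee_pos: [0.6597, 0.0402, 0.1593]
tcp_rot: [180.0, -15.0, 174.5]
wrist_force: [0.2, -0.4, -1.3]
opening: 0.0115
grasp_force: 39.1
```

Emit:
{"name": "send_rows", "arguments": {
  "moves": [0,0,-1,0,0,0,1,0,0,-0.6,0,0,0,1,0,0,-0.4,0,0,0,1,0,0,0,0,0,0,1,0,0,0,0,0,0,1]
}}

```text
time: 8.02
ee_pos: [0.6589, 0.0414, 0.1117]
tcp_rot: [179.9, -14.9, 174.6]
wrist_force: [-0.4, 0.3, -0.2]
opening: 0.0117
grasp_force: 39.1
```

Run:
```python
from h import *
from scipy.spatial.transform import Rotation as Ro
o=bot.get_obs();print(o["time"],o["q"],o["ee_pos"],o["tcp_rot"],o["opening"],o["wrist_force"])
S=np.array([.608,.0458,.024]);T=Ro.from_euler("xyz",o["tcp_rot"],degrees=True)
B=T*Ro.from_euler("y",15,degrees=True)  # candidates of block axis
for s in(15,-15): print(s,(T*Ro.from_euler("y",s,degrees=True)).apply([0,0,-1]))
yw=np.radians(-5.4);ax=np.array([.5*np.cos(yw),.5*np.sin(yw),.866]);ux=np.array([.866*np.cos(yw),.866*np.sin(yw),-.5]);uy=np.array([-np.sin(yw),np.cos(yw),0])
L=[]
F=o["ee_pos"]-ux*.0055-ax*.0418; print("foot rel S",[round(float((F-S)@v)*1000,1) for v in(ux,uy,ax)])
for n in("top","side"):
    c=bot.camera(n); p=proj(c,S+ax*.06).astype(int)
    im=np.sqrt(c["color"][p[1]-40:p[1]+40,p[0]-40:p[0]+40,::-1]/255.)*255
    im=cv2.resize(im.astype(np.uint8),(400,400),interpolation=cv2.INTER_CUBIC)
    for X,col in((F,(0,0,255)),):
        q=[(proj(c,X+ux*a+uy*b)-p+40.5)*5 for a,b in((-.02,-.006),(-.02,.006),(.02,.006),(.02,-.006))]
        cv2.polylines(im,[np.int32(q)],True,col,1)
    q=[(proj(c,S+ax*.03+ux*a+uy*b)-p+40.5)*5 for a,b in((-.02175,-.007),(-.02175,.007),(.02175,.007),(.02175,-.007))]
    cv2.polylines(im,[np.int32(q)],True,(255,0,255),1)
    L.append(im)
cv2.imwrite("pics/g2.png",np.hstack(L))
```

```text
8.025 [  2.68342093  36.52563066  35.75295642 103.96879286   2.11597158
   7.78737447] [0.65886994 0.04141485 0.11170783] [179.94668447 -14.88912915 174.62926477] 0.011717678028109744 [-0.42072694  0.30445618 -0.20918851]
15 [ 0.49605133 -0.04753783  0.86699091]
-15 [-2.01080175e-03 -7.13747093e-04  9.99997724e-01]
foot rel S [-5.1, 0.4, 59.7]
```

View pics/g2.png

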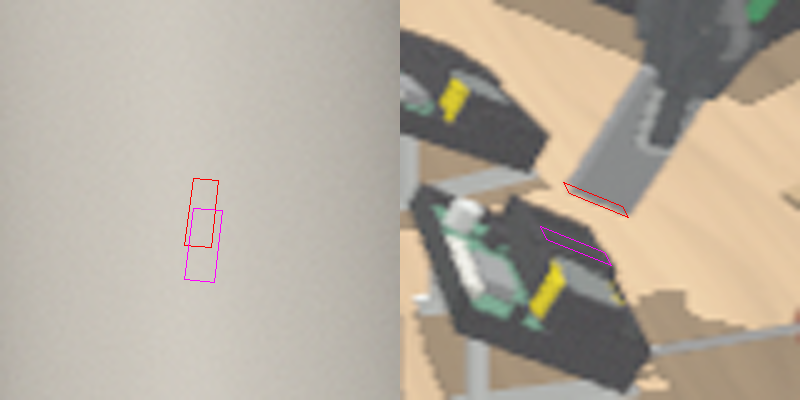

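Emit:
{"name": "send_rows", "arguments": {
  "moves": [-0.18,0.01,-0.52,0,0,0,1,-0.18,0.01,-0.51,0,0,0,1,0,0,0,0,0,0,1,0,0,0,0,0,0,1],
  "squeeze": 25
}}

```text
time: 8.62
ee_pos: [0.6501, 0.0418, 0.0859]
tcp_rot: [179.9, -14.9, 174.6]
wrist_force: [0.5, -0.1, 0.8]
opening: 0.0114
grasp_force: 39.1
```

Emit:
{"name": "send_rows", "arguments": {
  "moves": [-0.06,0.006,-0.104,0,0,0,1,-0.06,0.006,-0.104,0,0,0,1,0,0,0,0,0,0,1]
}}

```text
time: 9.0
ee_pos: [0.6465, 0.0421, 0.0797]
tcp_rot: [180.0, -15.0, 174.6]
wrist_force: [-0.4, -0.2, -1.8]
opening: 0.0116
grasp_force: 39.1
```

Emit:
{"name": "send_rows", "arguments": {
  "moves": [-0.06,0.006,-0.104,0,0,0,0.9,0,0,0,0,0,0,0.9],
  "squeeze": 25
}}

```text
time: 9.25
ee_pos: [0.645, 0.0423, 0.0771]
tcp_rot: [180.0, -15.0, 174.6]
wrist_force: [-0.7, -0.0, -1.0]
opening: 0.0116
grasp_force: 39.1
```

Emit:
{"name": "send_rows", "arguments": {
  "moves": [-0.06,0.006,-0.104,0,0,0,0.9,0,0,0,0,0,0,0.9]
}}

```text
time: 9.5
ee_pos: [0.6435, 0.0424, 0.0744]
tcp_rot: [180.0, -15.0, 174.6]
wrist_force: [-0.2, -0.5, -0.2]
opening: 0.0114
grasp_force: 39.1
```

Emit:
{"name": "send_rows", "arguments": {
  "moves": [-0.06,0.006,-0.104,0,0,0,0.9,0,0,0,0,0,0,0.9]
}}

```text
time: 9.75
ee_pos: [0.642, 0.0426, 0.0718]
tcp_rot: [180.0, -15.0, 174.6]
wrist_force: [0.2, 0.3, -1.2]
opening: 0.0113
grasp_force: 39.1
```

Emit:
{"name": "send_rows", "arguments": {
  "moves": [-0.06,0.006,-0.104,0,0,0,0.9,0,0,0,0,0,0,0.9]
}}

```text
time: 10.0
ee_pos: [0.6405, 0.0427, 0.0692]
tcp_rot: [180.0, -15.0, 174.6]
wrist_force: [-0.0, 0.3, -0.7]
opening: 0.0113
grasp_force: 39.1
```

Emit:
{"name": "send_rows", "arguments": {
  "moves": [-0.06,0.006,-0.104,0,0,0,0.9,0,0,0,0,0,0,0.9]
}}

```text
time: 10.25
ee_pos: [0.6391, 0.0429, 0.0667]
tcp_rot: [180.0, -15.0, 174.6]
wrist_force: [0.4, 0.1, -0.6]
opening: 0.0118
grasp_force: 39.1
```

Emit:
{"name": "send_rows", "arguments": {
  "moves": [-0.06,0.006,-0.104,0,0,0,0.9,0,0,0,0,0,0,0.9]
}}

```text
time: 10.5
ee_pos: [0.6375, 0.043, 0.064]
tcp_rot: [180.0, -15.0, 174.6]
wrist_force: [-0.2, -0.5, -0.8]
opening: 0.0117
grasp_force: 39.1
```

Emit:
{"name": "send_rows", "arguments": {
  "moves": [-0.06,0.006,-0.104,0,0,0,0.9,0,0,0,0,0,0,0.9]
}}

```text
time: 10.75
ee_pos: [0.636, 0.0432, 0.0614]
tcp_rot: [180.0, -15.0, 174.6]
wrist_force: [0.4, -0.3, -0.5]
opening: 0.0112
grasp_force: 39.1
```

Emit:
{"name": "send_rows", "arguments": {
  "moves": [-0.04,0.004,-0.07,0,0,0,0.9,0,0,0,0,0,0,0.9]
}}

```text
time: 11.0
ee_pos: [0.6351, 0.0433, 0.0598]
tcp_rot: [180.0, -15.0, 174.6]
wrist_force: [0.0, -0.2, 1.1]
opening: 0.0113
grasp_force: 39.1
```

Emit:
{"name": "send_rows", "arguments": {
  "moves": [-0.04,0.004,-0.07,0,0,0,0.9,0,0,0,0,0,0,0.9]
}}

```text
time: 11.25
ee_pos: [0.6341, 0.0434, 0.058]
tcp_rot: [180.0, -15.0, 174.6]
wrist_force: [-0.1, -0.4, -0.0]
opening: 0.0114
grasp_force: 39.1
```

Emit:
{"name": "send_rows", "arguments": {
  "moves": [-0.03,0.003,-0.05,0,0,0,0.9,0,0,0,0,0,0,0.9]
}}

```text
time: 11.5
ee_pos: [0.6338, 0.0434, 0.0574]
tcp_rot: [180.0, -14.9, 174.6]
wrist_force: [1.7, 0.6, 1.9]
opening: 0.0115
grasp_force: 39.4
```

Run:
```python
from h import *
o=bot.get_obs();S=np.array([.608,.0458,.024])
yw=np.radians(-5.4);ax=np.array([.5*np.cos(yw),.5*np.sin(yw),.866]);ux=np.array([.866*np.cos(yw),.866*np.sin(yw),-.5]);uy=np.array([-np.sin(yw),np.cos(yw),0])
F=o["ee_pos"]-ux*.0055-ax*.0418; print("foot rel S",[round(float((F-S)@v)*1000,1) for v in(ux,uy,ax)],o["wrist_force"],o["torque"])
L=[]
for n in("top","side"):
    c=bot.camera(n); p=proj(c,S+ax*.05).astype(int)
    im=np.sqrt(c["color"][p[1]-40:p[1]+40,p[0]-40:p[0]+40,::-1]/255.)*255
    L.append(cv2.resize(im.astype(np.uint8),(400,400),interpolation=cv2.INTER_CUBIC))
cv2.imwrite("pics/g3.png",L[1])
```

```text
foot rel S [0.3, 0.0, 0.1] [1.6971513  0.63051008 1.93535983] [-0.07214841 -0.39920557 -0.0270032 ]
```

View pics/g3.png

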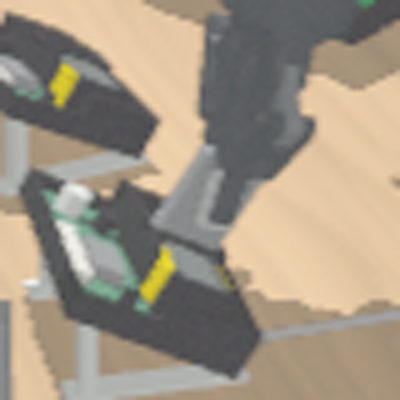

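Emit:
{"name": "send_rows", "arguments": {
  "moves": [0.004,0.06,0,0,0,0,0.9,0,0,0,0,0,0,0.9]
}}

```text
time: 11.85
ee_pos: [0.6339, 0.0447, 0.0573]
tcp_rot: [180.0, -14.9, 174.6]
wrist_force: [2.8, -3.4, 4.5]
opening: 0.011
grasp_force: 39.9
```

Emit:
{"name": "send_rows", "arguments": {
  "moves": [0,0.04,0,0,0,0,0.9,0,0,0,0,0,0,0.9]
}}

```text
time: 12.1
ee_pos: [0.634, 0.0452, 0.0573]
tcp_rot: [-180.0, -14.9, 174.6]
wrist_force: [3.1, -5.1, 4.9]
opening: 0.0116
grasp_force: 40.1
```

Emit:
{"name": "send_rows", "arguments": {
  "moves": [0,-0.1,0,0,0,0,0.9,0,0,0,0,0,0,0.9]
}}

```text
time: 12.35
ee_pos: [0.634, 0.0438, 0.0573]
tcp_rot: [179.9, -14.9, 174.6]
wrist_force: [3.3, 1.1, 6.1]
opening: 0.0115
grasp_force: 40.1
```

Emit:
{"name": "send_rows", "arguments": {
  "moves": [0,-0.08,0,0,0,0,0.9,0,0,0,0,0,0,0.9]
}}

```text
time: 12.6
ee_pos: [0.6339, 0.0429, 0.0572]
tcp_rot: [179.8, -14.9, 174.7]
wrist_force: [4.0, 6.7, 4.5]
opening: 0.0115
grasp_force: 39.9
```

Emit:
{"name": "send_rows", "arguments": {
  "moves": [-0.02,0.04,-0.035,0,0,0,0.9,0,0,0,0,0,0,0.9,0,0,0,0,0,0,0.4,0,0,0,0,0,0,0.4,0,0,0,0,0,0,0.4]
}}

```text
time: 13.22
ee_pos: [0.6327, 0.0424, 0.0555]
tcp_rot: [180.0, -15.0, 174.6]
wrist_force: [0.2, -0.3, -0.7]
opening: 0.0253
grasp_force: 0.0
```

Emit:
{"name": "send_rows", "arguments": {
  "moves": [0.07,-0.006,0.25,0,0,0,0.4,0.13,-0.012,0.5,0,0,0,0.4,0.26,-0.02,0.97,0,0,0,0.4,0.26,-0.02,0.97,0,0,0,0.4,0.26,-0.02,0.97,0,0,0,0.4,0,0,1,0,0,0,0.4,-1,0,0.8,0,0,0,0.4,-1,0,0,0,0,0,0.4]
}}

```text
time: 14.22
ee_pos: [0.6079, 0.0405, 0.1949]
tcp_rot: [179.9, -14.7, 174.6]
wrist_force: [0.3, -0.2, 0.3]
opening: 0.0257
grasp_force: 0.0
```

Emit:
{"name": "send_rows", "arguments": {
  "moves": [-1,1,0,0,0,0,0.4,-1,1,0,0,0,0,0.4,-1,1,0,0,0,0,0.4,-1,1,0,0,0,0,0.4,-1,1,0,0,0,0,0.4,-1,1,0,0,0,0,0.4,0,1,0,0,0,0,0.4,0,0,0,0,0,0,0.4]
}}

```text
time: 15.22
ee_pos: [0.4575, 0.2167, 0.1936]
tcp_rot: [179.9, -14.9, 174.8]
wrist_force: [0.3, -0.7, 0.4]
opening: 0.0255
grasp_force: 0.0
```

Run:
```python
from h import *
o=bot.get_obs();S=np.array([.608,.0458,.024])
yw=np.radians(-5.4);ax=np.array([.5*np.cos(yw),.5*np.sin(yw),.866]);ux=np.array([.866*np.cos(yw),.866*np.sin(yw),-.5]);uy=np.array([-np.sin(yw),np.cos(yw),0])
print(o["time"],o["ee_pos"],o["wrist_force"])
L=[]
for n in("top","side"):
    c=bot.camera(n); p=proj(c,S+ax*.04).astype(int)
    im=np.sqrt(c["color"][p[1]-50:p[1]+50,p[0]-50:p[0]+50,::-1]/255.)*255
    im=cv2.resize(im.astype(np.uint8),(400,400),interpolation=cv2.INTER_CUBIC)
    q=[(proj(c,S+ax*.08+ux*a+uy*b)-p+50.5)*4 for a,b in((-.02,-.006),(-.02,.006),(.02,.006),(.02,-.006))]
    cv2.polylines(im,[np.int32(q)],True,(255,0,255),1); L.append(im)
cv2.imwrite("pics/g4.png",np.hstack(L))
```

```text
15.225 [0.45753197 0.21666113 0.19361556] [ 0.26037313 -0.65682636  0.36594056]
```

View pics/g4.png

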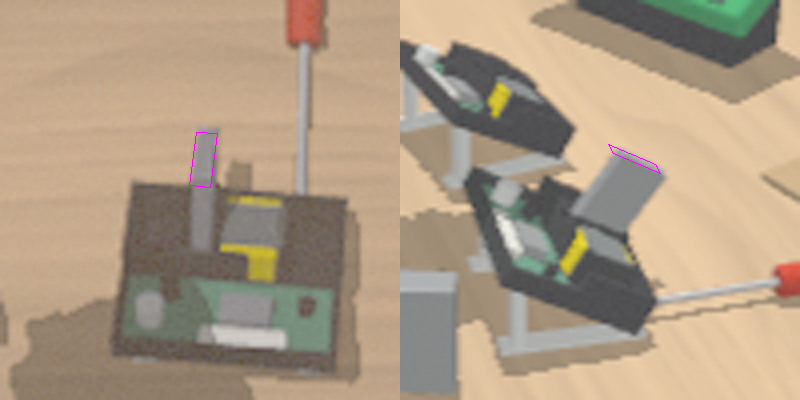

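The picture shows the thin block leaning beside the transformer. Its top face lies within about 2 mm of where the model puts a fully seated block (top view about (203,158), side view about (635,160)). The other blocks and the bystanders are untouched.

```bash
python3 -c "
from workcell import bot
print(bot.job_done())"
```

```text
the job is handed in; nothing more can be done
None
```

I put the 12 mm block in the middle housing's slot and handed the job in at about 15 s; it stopped at the expected floor depth with about 1 mm of play to each side, the other two blocks and the bystanders were left alone, and no verdict came back.

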